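# Gauge the pedestal castings under the bridge bar

## Robot

A 6-joint arm with a two-finger parallel gripper is mounted at the origin on the work surface. World frame = base frame: x ahead of the robot, y to its left, z up, the work surface at z = 0. Lengths are in m, angles in degrees, forces in N, time in s.
With the tool pointing down it reaches from about 0.325 to 0.9 m from the base axis. Payload 3.5 kg.
Tool frame: the origin (TCP) lies midway between the tips of the shut fingers; the grasp point (between the pads) lies arm.hold_point_z behind it (arm.hold_point_z is the distance from the TCP to the grasp point, in m); z points along the fingers, y is the direction in which the jaws open and shut (so a half turn about z gives the same grasp; the last joint's range is limited). The gripper opens to 85 mm and grips with 20 to 120 N. Pads are 22 mm wide; open, the fingers measure 114 mm over their backs; the gripper's body (76 mm by 85 mm) begins 54 mm behind the grasp point. The pads swing forward as they close: fully open they stand 13 mm farther back than shut.
Start: joints at [-79.664, 15.837, -1.513, 72.651, 0, 84.076], TCP at [0.175, -0.6, 0.231] pointing down, gripper open.
Joint ranges: [-178.77, 178.77], [-48.84, 107.48], [-61.69, 71.31], [-111.58, 123.2], [-90, 87.43], [-180, 180]. Speed limits (degrees/s): [147.25, 147.25, 180, 180, 180, 180].

## Interface

Orientations are given as [roll, pitch, yaw] about the fixed x, y, z axes, in that order (R = Rz(yaw) Ry(pitch) Rx(roll)).
In Python, from station import status, optics, order, arm gives the robot as it stands.
- The arm moves only by the shell command python3 -m crank 'ROWS'. ROWS is a JSON object of lists of equal length, an entry for each row: "fingers": the closure in counts, from 0 (fully open) to 255 (shut); "xyz": the shift along the tool's x, y, z in cm, a list of three; "twist": the turn, a rotation vector about the tool's x, y, z in rad, a list of three. A call has 1 to 8 rows; each row shifts and turns the pose as measured when the row begins, along the tool's axes as they then stand; what a row does not reach is not made up. A row lasts 1/12 s, in which the tool goes at most 41.7 mm and 7.16 degrees, less where a joint would pass 70% of its speed; a pose out of reach is approached as far as the arm can. A call is refused whole if a number of a shift passes 4.17 or a number of a turn 0.125, either way. A call with a gripper value outside its range is refused whole. The fingers move at their own pace and stop on an object; the grip force is fixed at half the most. Time passes only in rows, so rows that do not move let the fingers close. It gives the time, the measured TCP pose, the force and the opening at its end, in the units of the state.
- status.get_obs(): the state, without advancing time (a new reading comes with each control period).
- optics.read_camera(name): name is "side" or "top" or "wrist"; returns the picture (420x560x3 uint8, blue, green, red); there is no depth.
- optics.camera_info(name): a dict with "fx", "fy", "cx", "cy" (pixels), "R" (3x3) and "t" (3): a world point X has camera coordinates R X + t. Camera axes: x right, y down, z forward; pixel columns grow to the right and rows downward; lengths in m; the calibration is good to about 2 mm. A picture is of the moment at which its call begins: read the wrist's pose just before it. camera_info takes no time and is no camera call; for the wrist camera it gives the pose at the moment of the call.
- order.hand_in(): hands the job in, once; it reports no verdict.
Trained networks look in the newest picture that a camera, given by its name, has taken for a name from the list of things; names that differ only in an ending like _2 or _b are one class to them, and where a whole thing is asked for, a point or a joint stands for the part that bears it (a point fixed in the world has none). Each returns a list of dicts, best first, with "p" (0 to 1); they miss things now and then, are a little off and sometimes report something else, mostly with a low value. They report only what shows in the picture. A call takes as long as a camera call. They do not tell look-alikes from the thing itself.
- optics.silhouettes(camera, target): "pixels" (420x560 bool, what is visible of it) and "extent" ([left, top, right, bottom] in pixels, round what is visible of it).
The state is a dict: "t": time; "joint_pos": joint angles; "joint_velocities": joint speeds; "effort": joint torques, N m; "position": TCP position; "eef_rot": TCP orientation; "contact_force": force on the tool from outside, world axes, zero at the start; "moment": the same for the moment, N m; "opening": opening from 0.0 (shut) to 1.0 (fully open).
Only numpy, scipy, OpenCV 4.12 (cv2) and the standard library are available. Lean on these libraries where they do the work, as an engineer would, in place of code of your own. Each camera call takes 0.05 s, during which the arm holds its last target. There are 200 camera calls.

## Task

Check the three pedestal castings against the height limit: push each one gently along the gauge plate, toe first, under the yellow bridge bar. A casting that clears goes on until its boss is wholly past the bar and stays there; if one fouls the bar, do not force it but draw it back and leave it standing on the red patch. Keep the castings flat on the plate throughout (slide them, do not lift or tip them or take them round the end of the bridge) and leave everything else where it is.

Things in the scene. Friction and masses are not known exactly. Their poses are not given: they have to be found in the camera images.
- gauge: fixed height gauge: dark ground steel plate 360 (x) x 610 (y) x 12 mm with the bridge on it. Origin: on the bench, under the middle of the bridge; z up, plate's top at z = 12 mm, plate from x = -235 to +125 mm. x is the direction of pushing: infeed side x < 0, passed side x > 0. Blue risers 34 x 30 mm at y = +-170 mm leave 310 mm between them. Castings slide on the oiled plate with 1 to 3 N
- bar: the fixed yellow bridge bar on the risers, 24 (x) x 374 (y) x 10 mm, square-edged, rigid, along the gauge's y. Origin: middle of its underside, 48 mm above the plate's top; bar's top 58 mm above the plate, a bolt head 6 mm higher near each end. A too-tall casting stops dead there: bring castings up to it slowly (under 40 mm/s; a faster blow counts as forcing)
- casting_1: one of 3 look-alike aluminium castings, 0.65-0.9 kg. Origin: centre of its underside; x from tail to toe. Foot 120 (x) x 56 x 10 mm. Boss 46 (x) x 34 (y) mm at x = +15 mm, top 44 to 52 mm up: try it to know. Tail wall to push on: rear face at x = -60 mm, 10 thick, 56 wide, top 31 mm up. Web 8 thick, 24 high, boss to tail. Starts on the plate before the bar, toe to it within 0.25 rad
- casting_2: one of 3 look-alike aluminium castings, 0.65-0.9 kg. Origin: centre of its underside; x from tail to toe. Foot 120 (x) x 56 x 10 mm. Boss 46 (x) x 34 (y) mm at x = +15 mm, top 44 to 52 mm up: try it to know. Tail wall to push on: rear face at x = -60 mm, 10 thick, 56 wide, top 31 mm up. Web 8 thick, 24 high, boss to tail. Starts on the plate before the bar, toe to it within 0.25 rad
- casting_3: one of 3 look-alike aluminium castings, 0.65-0.9 kg. Origin: centre of its underside; x from tail to toe. Foot 120 (x) x 56 x 10 mm. Boss 46 (x) x 34 (y) mm at x = +15 mm, top 44 to 52 mm up: try it to know. Tail wall to push on: rear face at x = -60 mm, 10 thick, 56 wide, top 31 mm up. Web 8 thick, 24 high, boss to tail. Starts on the plate before the bar, toe to it within 0.25 rad
- red_patch: red painted reject patch on the plate, 170 (x) x 130 (y) mm, flush (no step), square to the gauge, outside the risers on the infeed side, left or right. Origin: its centre at the plate's top
- anvil_roller: bystander: steel barrel-shaped roller 77 mm across, 68 mm high, standing on its end on the plate on the side opposite the red patch. Origin: centre of its underside
- mallet: bystander: wooden mallet lying on the bench to the left of the gauge, head 60 mm across and 100 mm long (along its y), handle 250 mm to its -x. Origin: under the head
- spray_can: bystander: spray can 66 mm across, 190 mm high, standing on the bench to the right of the gauge. Origin: centre of its underside
- wrench: bystander: steel wrench 200 mm long (along its x) lying on the bench to the right of the gauge. Origin: under its middle
- setup_block: bystander: steel set-up block 75 x 50 x 25 mm on the plate's passed side, outside a riser. Origin: centre of its underside
- bolt_tin: bystander: open yellow tin 110 x 85 x 35 mm on the plate's passed side, outside the other riser. Origin: centre of its underside
Not all that is in view belongs to the job. What is shaped like the casting_3 but pink or purple is not meant.

How it is judged (in metres and radians):
On the way:
1. the over-height casting has been tried: pushed along the plate until its boss is up against the bar (within 5 mm) (x of casting_2 in the frame of gauge above -0.055 m and z of casting_2 in the frame of gauge below 0.016 m), for 0.1 s.
At the end, for the whole second after the job is handed in: All three flat and at rest: the two that clear beyond the bar (origin 20 to 150 mm past its centre line, within 140 mm of the gauge's middle in y); the one that fouled on the red patch (origin within 55 mm in x and 40 mm in y of the patch's centre) (x of casting_1 in the frame of gauge between 0.02 and 0.15 m and y of casting_1 in the frame of gauge between -0.14 and 0.14 m and angle between each of casting_1, casting_3, casting_2's own z axis and vertical below 0.06 rad and z of each of casting_1, casting_3, casting_2 in the frame of gauge below 0.016 m and linear speed of each of casting_1, casting_3, casting_2 below 0.02 m/s and x of casting_3 in the frame of gauge between 0.02 and 0.15 m and y of casting_3 in the frame of gauge between -0.14 and 0.14 m and x of casting_2 in the frame of red_patch between -0.055 and 0.055 m and y of casting_2 in the frame of red_patch between -0.04 and 0.04 m); the robot touches nothing.
It fails at once if a casting forced or banged against the bar with more than 50 N (contact force between any of casting_1, casting_2, casting_3 and bar above 50 N).
It fails at once if a casting lifted more than 20 mm off the plate or tipped more than 0.25 rad (z of any of casting_1, casting_2, casting_3 in the frame of gauge above 0.032 m or angle between any of casting_1, casting_2, casting_3's own z axis and vertical above 0.25 rad).
It fails at once if a casting pushed off the plate, or taken round the end of the bridge instead of under the bar (height (world z) of any of casting_1, casting_2, casting_3 below 0.006 m or (x of casting_1 in the frame of gauge above -0.03 m and (y of casting_1 in the frame of gauge above 0.15 m or y of casting_1 in the frame of gauge below -0.15 m)) or (x of casting_2 in the frame of gauge above -0.03 m and (y of casting_2 in the frame of gauge above 0.15 m or y of casting_2 in the frame of gauge below -0.15 m)) or (x of casting_3 in the frame of gauge above -0.03 m and (y of casting_3 in the frame of gauge above 0.15 m or y of casting_3 in the frame of gauge below -0.15 m))).
It fails at once if a bystander moved more than 30 mm (distance of any of anvil_roller, mallet, spray_can, wrench, setup_block, bolt_tin from where it was at the start of the episode above 0.03 m).
It also fails if it takes over 72 s, if anything falls off the work surface, if the arm or the gripper's body presses on something with over 40 N, if the wrist force passes 120 N, or if a joint passes its speed limit or range.

## Working session

There is one attempt and no reset: what is moved stays moved. The work goes in short steps, Python scripts to look and compute and a shell command to move; the robot and the scene stay as the last step left them, time stands still between calls to the robot, and variables do not carry over. Pictures are saved under pics/ and viewed, about 8 in all and at most 12, crops included, and the job is handed in when it is done.

```bash
mkdir -p pics; ls
python3 - <<'E'
from station import status, optics, order, arm
import cv2,numpy as np
print(status.get_obs(), arm.hold_point_z)
a=optics.read_camera("top");b=optics.read_camera("side")
cv2.imwrite("pics/top.png",a);cv2.imwrite("pics/side.png",b)
for n in("top","side"):
    i=optics.camera_info(n);print(n,i)
E
```

```text
pics
{'t': 0.0, 'joint_pos': array([-7.96648705e+01,  1.58805815e+01, -1.59908887e+00,  7.26525408e+01,
        7.47590046e-06,  8.40765487e+01]), 'joint_velocities': array([ 0.06203905,  0.03185954,  0.00457546, -0.01548   , -0.08377597,
        0.11159995]), 'effort': array([ 6.38639249e-04, -4.45508301e+01,  2.95202762e+01,  1.64254708e-02,
       -1.01273000e-05,  4.10628886e-06]), 'position': array([ 0.17483864, -0.59921197,  0.23012431]), 'eef_rot': array([-1.79868496e+02, -1.36515701e-02,  1.62585652e+01]), 'contact_force': array([ 0.73074879, -0.76065771,  0.71896729]), 'moment': array([-0.09800042,  0.02283798, -0.01530861]), 'opening': 0.9989504716070089} 0.0187
top {'fx': 448.5276681949136, 'fy': 448.5276681949136, 'cx': 281.66993758979896, 'cy': 205.37106290291078, 'R': array([[-0.0112071 , -0.99977554, -0.0179798 ],
       [-0.99837758,  0.01219168, -0.05561988],
       [ 0.0558266 ,  0.0173273 , -0.99829012]]), 't': array([0.02142429, 0.49876244, 1.21231969])}
side {'fx': 410.4045588834772, 'fy': 410.4045588834772, 'cx': 282.9353006521177, 'cy': 215.8508162305679, 'R': array([[-0.94993975, -0.31198944, -0.01664531],
       [-0.18213589,  0.59627711, -0.78184406],
       [ 0.25385231, -0.73967304, -0.6232518 ]]), 't': array([0.47757036, 0.14543243, 1.04308583])}
```

View pics/top.png

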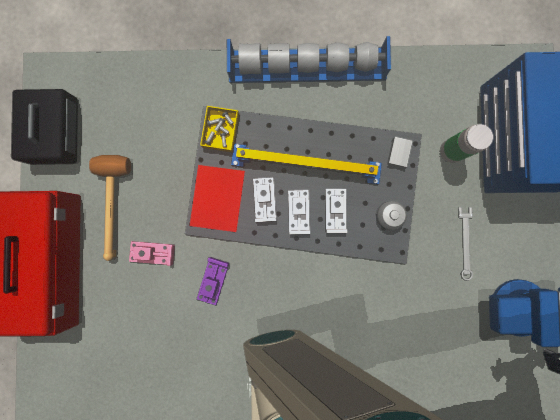

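View pics/side.png

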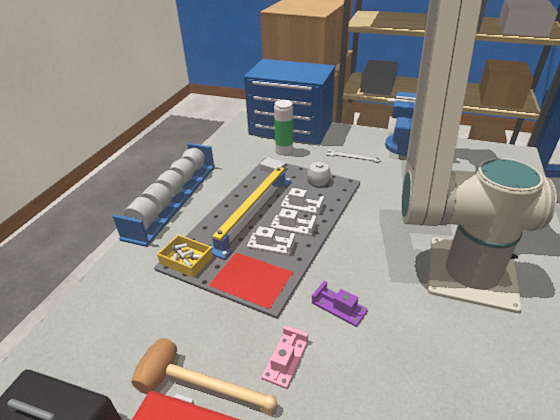

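The top view shows three silver castings at about (264,199), (298,212) and (336,210), below the bar that runs from (238,153) to (377,170). The red patch is at (217,198), the roller at (391,215) and the tin at (219,127). The look-alikes are pink (151,253) and purple (212,281), so I exclude those. In the side view the tails face the robot.

```bash
cat > h.py <<'E'
from station import status, optics, order, arm
import cv2,numpy as np
from scipy.optimize import minimize
S=4
def box(x0,x1,y0,y1,z0,z1): return np.array([[x,y,z] for x in(x0,x1) for y in(y0,y1) for z in(z0,z1)])
CAST=[box(-.06,.06,-.028,.028,0,.01),box(-.008,.038,-.017,.017,0,.048),box(-.06,-.05,-.028,.028,0,.031)]
BAR=[box(-.012,.012,-.187,.187,.06,.07)]
PATCH=[box(-.085,.085,-.065,.065,-.0005,0)]
def proj(ci,P):
    c=P@ci["R"].T+ci["t"]; return np.c_[ci["fx"]*c[:,0]/c[:,2]+ci["cx"],ci["fy"]*c[:,1]/c[:,2]+ci["cy"]]
def T(p,P,z):
    c,s=np.cos(p[2]),np.sin(p[2]); return np.c_[c*P[:,0]-s*P[:,1]+p[0],s*P[:,0]+c*P[:,1]+p[1],P[:,2]+z]
def render(ci,p,boxes,z):
    m=np.zeros((420*S,560*S),np.uint8)
    for b in boxes:
        q=(proj(ci,T(p,b,z))+.5)*S-.5
        cv2.fillConvexPoly(m,cv2.convexHull(np.round(q*16).astype(np.int32)),1,shift=4)
    return m
def fit(ci,mask,boxes,z,p0):
    big=cv2.resize(mask.astype(np.uint8),None,fx=S,fy=S,interpolation=cv2.INTER_NEAREST)
    def f(p):
        m=render(ci,p,boxes,z); return 1-(m&big).sum()/max(1,(m|big).sum())
    r=minimize(f,p0,method="Nelder-Mead",options=dict(initial_simplex=np.array(p0)+np.array([[0,0,0],[.01,0,.05],[0,.01,-.05],[-.01,-.01,.1]]),xatol=1e-4,fatol=1e-4))
    return r.x,1-r.fun
def back(ci,uv,z):
    d=np.linalg.solve(ci["R"],[(uv[0]-ci["cx"])/ci["fx"],(uv[1]-ci["cy"])/ci["fy"],1]); o=-ci["R"].T@ci["t"]
    return (o+d*(z-o[2])/d[2])[:2]
def find(cam,name,boxes,z,yaw=0):
    optics.read_camera(cam); ci=optics.camera_info(cam); out=[]
    for d in optics.silhouettes(cam,name):
        ys,xs=np.nonzero(d["pixels"])
        c=back(ci,(xs.mean(),ys.mean()),z+.02)
        p,i=fit(ci,d["pixels"],boxes,z,[c[0],c[1],yaw]); out.append((d["p"],(round(xs.mean()),round(ys.mean())),p,i))
    return out
def togauge(g,p):
    c,s=np.cos(g[2]),np.sin(g[2]); d=p[:2]-g[:2]; return np.array([c*d[0]+s*d[1],-s*d[0]+c*d[1],p[2]-g[2]])
E
python3 - <<'E'
from h import *
np.set_printoptions(precision=4,suppress=True)
for n,b,z,y in(("bar",BAR,0,-.1),("red_patch",PATCH,.012,-.1),("casting_1",CAST,.012,-.05)):
    for r in find("top",n,b,z,y): print(n,r)
g=None
E
```

```text
bar (0.94, (308, 161), array([ 0.6123, -0.0514, -0.1429]), np.float64(0.8236254522990027))
red_patch (0.64, (217, 198), array([ 0.5218,  0.1942, -0.1425]), np.float64(0.979404309252218))
casting_1 (0.96, (151, 253), array([0.374 , 0.3725, 1.4735]), np.float64(0.9485710565718378))
casting_1 (0.91, (298, 212), array([ 0.4812, -0.0299,  0.0212]), np.float64(0.9615973377703827))
casting_1 (0.85, (335, 211), array([ 0.4825, -0.1296, -0.0205]), np.float64(0.9607205566755544))
casting_1 (0.63, (212, 280), array([ 0.2986,  0.2045, -0.3088]), np.float64(0.9173140954495006))
casting_1 (0.61, (264, 199), array([0.5155, 0.0634, 0.0471]), np.float64(0.9606864897226103))
```

Run:
```python
from h import *
im=optics.read_camera("top");ci=optics.camera_info("top")
S_=4
o=cv2.resize(im[90:280,170:430],None,fx=3,fy=3,interpolation=cv2.INTER_CUBIC)
def dr(p,b,z,c):
    m=render(ci,p,b,z); cs,_=cv2.findContours(m,cv2.RETR_EXTERNAL,cv2.CHAIN_APPROX_NONE)
    for k in cs: cv2.polylines(o,[((k/4-[170,90])*3).astype(np.int32)],True,c,1)
dr([.6123,-.0514,-.1429],BAR,0,(255,0,255))
dr([.5218,.1942,-.1425],PATCH,.012,(255,255,0))
G=[.6123,-.0514,-.1429]
dr(G,[box(-.235,.125,-.305,.305,.0119,.012)],0,(0,255,0))
for p in([.4812,-.0299,.0212],[.4825,-.1296,-.0205],[.5155,.0634,.0471]):
    dr(p,CAST,.012,(0,0,255));print(togauge(G,np.array(p)))
print(togauge(G,np.array([.5218,.1942,-.1425])))
cv2.imwrite("pics/c.png",o)
```

```text
[-0.13282562  0.00261036  0.1641    ]
[-0.11734018 -0.09588828  0.1224    ]
[-0.11216248  0.09984417  0.19      ]
[-0.12455446  0.23020816  0.0004    ]
```

View pics/c.png

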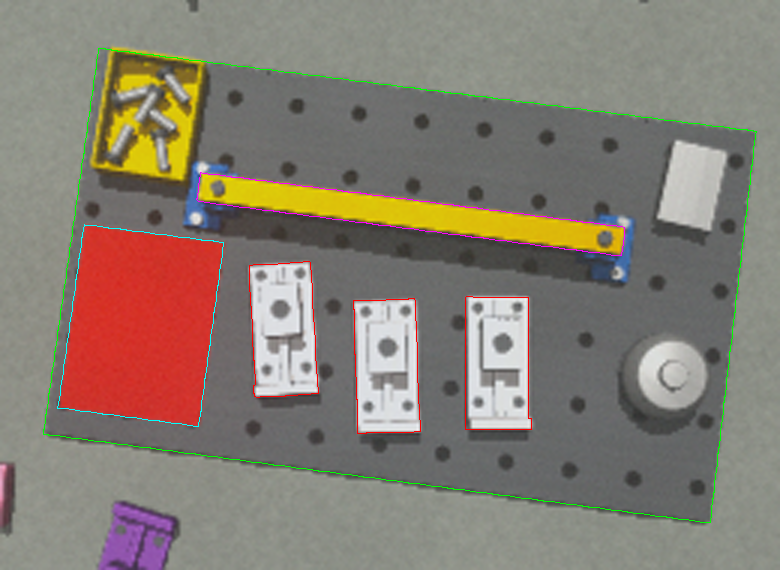

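The overlays fit well. I will try L (264,199) first, then M (298,212), then R (336,210); that order keeps the way to the patch free. The grip is across the 56 mm tail. Joint 6 needs the half-turned grasp, so I rotate first.

```bash
Z='[0,0,0]'; python3 -m crank '{"fingers":[40,40,40,40,40,40,40,40],"xyz":[[0,0,0],[0,0,0],[0,0,0],[0,0,0],[0,0,0],[0,0,0],[0,0,0],[0,0,0]],"twist":[[0,0,-0.124],[0,0,-0.124],[0,0,-0.124],[0,0,-0.124],[0,0,-0.124],[0,0,-0.124],[0,0,-0.124],[0,0,-0.124]]}'
python3 -m crank '{"fingers":[40,40,40,40,40,40,40,40],"xyz":[[0,0,0],[0,0,0],[0,0,0],[0,0,0],[0,0,0],[0,0,0],[0,0,0],[0,0,0]],"twist":[[0,0,-0.124],[0,0,-0.124],[0,0,-0.124],[0,0,-0.124],[0,0,-0.124],[0,0,-0.124],[0,0,-0.124],[0,0,-0.124]]}'
python3 -m crank '{"fingers":[40,40,40,40,40,40,40,40],"xyz":[[0,0,0],[0,0,0],[0,0,0],[0,0,0],[0,0,0],[0,0,0],[0,0,0],[0,0,0]],"twist":[[0,0,-0.124],[0,0,-0.124],[0,0,-0.124],[0,0,-0.124],[0,0,-0.124],[0,0,-0.124],[0,0,-0.124],[0,0,-0.124]]}'
```

```text
t: 1.12
position: [0.175, -0.6, 0.2315]
eef_rot: [180.0, 0.0, 73.9]
contact_force: [-0.3, 0.6, 0.4]
opening: 0.845
t: 1.78
position: [0.175, -0.6001, 0.2318]
eef_rot: [-180.0, 0.0, 131.1]
contact_force: [-0.6, 0.4, 0.0]
opening: 0.843
t: 2.45
position: [0.175, -0.6002, 0.2322]
eef_rot: [-179.9, 0.0, -171.6]
contact_force: [0.3, -0.1, -0.1]
opening: 0.844
```

```bash
python3 -m crank '{"fingers":[40,40],"xyz":[[0,0,0],[-1.7,3.6,0]],"twist":[[0,0,0.1],[0,0,0]]}'
python3 -m crank '{"fingers":[40,40,40,40,40,40,40,40],"xyz":[[-1.7,3.6,0],[-1.7,3.6,0],[-1.7,3.6,0],[-1.7,3.6,0],[-1.7,3.6,0],[-1.7,3.6,0],[-1.7,3.6,0],[-1.7,3.6,0]],"twist":[[0,0,0],[0,0,0],[0,0,0],[0,0,0],[0,0,0],[0,0,0],[0,0,0],[0,0,0]]}'
python3 -m crank '{"fingers":[40,40,40,40,40,40,40,40],"xyz":[[-1.7,3.6,1],[-1.7,3.6,1],[-1.7,3.6,1],[-1.7,3.6,1],[-1.7,3.6,1],[-1.7,3.6,1],[-1.7,3.6,1],[-1.7,3.6,1]],"twist":[[0,0,0],[0,0,0],[0,0,0],[0,0,0],[0,0,0],[0,0,0],[0,0,0],[0,0,0]]}'
```

```text
t: 2.62
position: [0.1886, -0.5688, 0.2318]
eef_rot: [-179.6, -0.0, -177.4]
contact_force: [1.7, -0.9, -0.0]
opening: 0.838
t: 3.28
position: [0.3145, -0.2659, 0.2295]
eef_rot: [-179.4, 0.2, -177.9]
contact_force: [0.3, 0.3, 0.0]
opening: 0.846
t: 3.95
position: [0.4443, 0.0317, 0.152]
eef_rot: [-178.9, 1.1, -178.1]
contact_force: [0.1, -0.7, -0.1]
opening: 0.843
```

```bash
cat > d.py <<'E'
import sys,numpy as np
from scipy.spatial.transform import Rotation as Q
from station import status
def delta(x,y,z,yaw):
    o=status.get_obs(); R=Q.from_euler("xyz",o["eef_rot"],degrees=True); W=Q.from_euler("xyz",[180,0,yaw],degrees=True)
    print("pos",o["position"].round(4),"rot",o["eef_rot"].round(2),"F",o["contact_force"].round(1),"t",round(o["t"],2))
    print("shift cm",(R.inv().apply(np.array([x,y,z])-o["position"])*100).round(2),"twist",(R.inv()*W).as_rotvec().round(3))
if __name__=="__main__": delta(*map(float,sys.argv[1:]))
E
python3 d.py .4556 .0606 .015 -177.3
```

```text
pos [0.4443 0.0317 0.152 ] rot [-178.87    1.14 -178.07] F [ 0.1 -0.7 -0.1] t 3.95
shift cm [-0.95  3.12 13.66] twist [-0.02   0.02  -0.014]
```

Align above first (to z≈0.10), then take a look with the wrist camera.

```bash
python3 -m crank '{"fingers":[40,40,40,40],"xyz":[[-0.5,1.5,1.5],[-0.5,1.5,1.5],[0,0,1],[0,0,0.5]],"twist":[[-0.02,0.02,-0.014],[0,0,0],[0,0,0],[0,0,0]]}'
python3 - <<'E'
from h import *
from d import delta
delta(.4556,.0606,.015,-177.3)
im=optics.read_camera("wrist");cv2.imwrite("pics/w.png",im)
E
```

```text
t: 4.28
position: [0.4573, 0.0711, 0.1057]
eef_rot: [179.9, 0.3, -176.5]
contact_force: [-0.8, 0.0, -0.4]
opening: 0.84
pos [0.4573 0.0711 0.1057] rot [ 179.85    0.26 -176.47] F [-0.8  0.  -0.4] t 4.28
shift cm [ 0.27 -1.06  9.07] twist [0.003 0.004 0.014]
```

View pics/w.png

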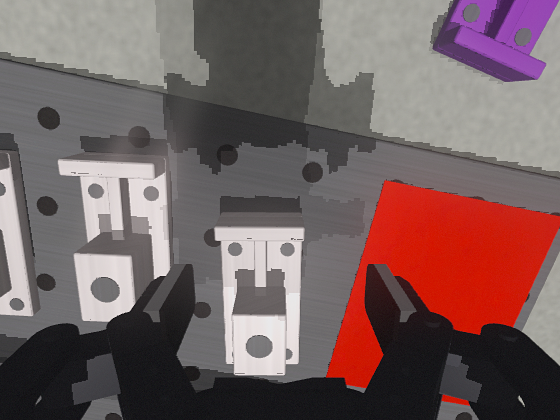

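The wrist view shows casting L with its tail wall at (260,228) and boss at (258,345), and the fingers either side at (185,290) and (385,290). It agrees with the fit, the tool being 1 cm off in y. I correct this and descend.

```bash
python3 -m crank '{"fingers":[40,40,40,40],"xyz":[[0.25,-1,1],[0,0,2],[0,0,1],[0,0,0]],"twist":[[0,0,0.014],[0,0,0],[0,0,0],[0,0,0]]}'; python3 d.py .4556 .0606 .015 -177.3
```

```text
t: 4.67
position: [0.4557, 0.057, 0.066]
eef_rot: [179.9, 0.4, -177.6]
contact_force: [0.9, 1.0, -0.5]
opening: 0.839
pos [0.4557 0.057  0.066 ] rot [ 179.93    0.39 -177.61] F [ 0.9  1.  -0.5] t 4.67
shift cm [0.03 0.35 5.1 ] twist [ 0.001  0.007 -0.005]
```

```bash
python3 -m crank '{"fingers":[40,40,40,40,40],"xyz":[[0,0.35,1.5],[0,0,1.5],[0,0,1],[0,0,0.8],[0,0,0]],"twist":[[0,0.007,-0.005],[0,0,0],[0,0,0],[0,0,0],[0,0,0]]}'; python3 d.py .4556 .0606 .015 -177.3
```

```text
t: 5.08
position: [0.4584, 0.0574, 0.0202]
eef_rot: [-180.0, 0.3, -177.6]
contact_force: [-0.1, -0.2, -0.9]
opening: 0.844
pos [0.4584 0.0574 0.0202] rot [-180.      0.3  -177.63] F [-0.1 -0.2 -0.9] t 5.08
shift cm [0.27 0.33 0.52] twist [-0.     0.005 -0.006]
```

```bash
python3 -m crank '{"fingers":[40,40,150,150,150],"xyz":[[0.27,0.33,0.4],[0,0,0],[0,0,0],[0,0,0],[0,0,0]],"twist":[[0,0.005,-0.006],[0,0,0],[0,0,0],[0,0,0],[0,0,0]]}'; python3 d.py .4556 .0606 .015 -177.3
```

```text
t: 5.5
position: [0.4566, 0.0605, 0.0178]
eef_rot: [-180.0, 0.1, -177.3]
contact_force: [0.2, -0.4, -5.2]
opening: 0.639
pos [0.4566 0.0605 0.0178] rot [-1.7995e+02  1.2000e-01 -1.7729e+02] F [ 0.2 -0.4 -5.2] t 5.5
shift cm [0.1  0.02 0.28] twist [-0.001  0.002  0.   ]
```

Gripped (opening 54 mm). Now square it to the gauge and slide forward.

```bash
cat > g.py <<'E'
import sys,numpy as np
from h import togauge
from d import delta
from station import status
G=np.array([.6123,-.0514,-.1429]); c,s=np.cos(G[2]),np.sin(G[2])
def tg(gx,gy,z,dyaw=0):   # target TCP in gauge coordinates, yaw rel. gauge (deg)
    p=status.get_obs()["position"]; print("gauge TCP",togauge(G,np.array([p[0],p[1],0]))[:2].round(4))
    delta(G[0]+c*gx-s*gy,G[1]+s*gx+c*gy,z,180+np.degrees(G[2])+dyaw)
if __name__=="__main__": tg(*map(float,sys.argv[1:]))
E
python3 -m crank '{"fingers":[150,150,150,150,150,150],"xyz":[[-0.3,0,0],[-0.4,0,0],[-0.4,0,0],[-0.4,0,0],[-0.4,0,0],[-0.2,0,0]],"twist":[[0,0,0.032],[0,0,0.032],[0,0,0.032],[0,0,0.032],[0,0,0.032],[0,0,0.03]]}'; python3 g.py -.032 .0886 .0178
```

```text
t: 6.0
position: [0.4735, 0.0619, 0.0177]
eef_rot: [179.9, -0.3, 171.6]
contact_force: [-0.4, 1.0, -2.4]
opening: 0.64
gauge TCP [-0.1536  0.0924]
pos [0.4735 0.0619 0.0177] rot [179.89  -0.31 171.56] F [-0.4  1.  -2.4] t 6.0
shift cm [-12.16  -0.33  -0.08] twist [ 0.002 -0.005 -0.004]
```

```bash
python3 -m crank '{"fingers":[150,150,150,150,150,150,150,150],"xyz":[[-0.4,0,0],[-0.4,0,0],[-0.4,0,0],[-0.4,0,0],[-0.4,0,0],[-0.4,0,0],[-0.4,0,0],[-0.2,0,0]],"twist":[[0,-0.005,0],[0,0,0],[0,0,0],[0,0,0],[0,0,0],[0,0,0],[0,0,0],[0,0,0]]}'; python3 g.py -.032 .0886 .0178
```

```text
t: 6.67
position: [0.5032, 0.0571, 0.0176]
eef_rot: [180.0, -0.2, 171.7]
contact_force: [-2.2, 0.8, 0.6]
opening: 0.636
gauge TCP [-0.1234  0.0919]
pos [0.5032 0.0571 0.0176] rot [179.98  -0.25 171.7 ] F [-2.2  0.8  0.6] t 6.67
shift cm [-9.14 -0.31 -0.06] twist [ 0.    -0.004 -0.002]
```

```bash
python3 -m crank '{"fingers":[150,150,150,150,150,150],"xyz":[[-0.2,0,0],[-0.2,0,0],[-0.2,0,0],[-0.2,0,0],[-0.2,0,0],[-0.2,0,0]],"twist":[[0,0,0],[0,0,0],[0,0,0],[0,0,0],[0,0,0],[0,0,0]]}'; python3 -m crank '{"fingers":[150,150],"xyz":[[-0.2,0,0],[-0.2,0,0]],"twist":[[0,0,0],[0,0,0]]}'; python3 g.py -.032 .0886 .0178
```

```text
t: 7.17
position: [0.5163, 0.0551, 0.0176]
eef_rot: [180.0, -0.3, 171.7]
contact_force: [-1.8, 0.1, 1.3]
opening: 0.637
t: 7.33
position: [0.5205, 0.0545, 0.0176]
eef_rot: [180.0, -0.3, 171.7]
contact_force: [-2.5, 0.7, 0.5]
opening: 0.64
gauge TCP [-0.1059  0.0917]
pos [0.5205 0.0545 0.0176] rot [179.99  -0.3  171.7 ] F [-2.5  0.7  0.5] t 7.33
shift cm [-7.39 -0.3  -0.06] twist [ 0.    -0.005 -0.002]
```

```bash
python3 -m crank '{"fingers":[150,150],"xyz":[[-0.2,0,0],[-0.2,0,0]],"twist":[[0,0,0],[0,0,0]]}'; python3 -m crank '{"fingers":[150,150],"xyz":[[-0.2,0,0],[-0.2,0,0]],"twist":[[0,0,0],[0,0,0]]}'; python3 g.py -.032 .0886 .0178
```

```text
t: 7.5
position: [0.5249, 0.0539, 0.0176]
eef_rot: [180.0, -0.3, 171.7]
contact_force: [-2.9, 0.6, 1.1]
opening: 0.639
t: 7.67
position: [0.5293, 0.0532, 0.0176]
eef_rot: [180.0, -0.3, 171.7]
contact_force: [-2.6, 0.9, 2.1]
opening: 0.639
gauge TCP [-0.097   0.0918]
pos [0.5293 0.0532 0.0176] rot [179.99  -0.29 171.71] F [-2.6  0.9  2.1] t 7.67
shift cm [-6.5  -0.3  -0.05] twist [ 0.    -0.005 -0.002]
```

L clears (no force with the boss under the bar). Continue.

```bash
python3 -m crank '{"fingers":[150,150,150,150,150,150,150,150],"xyz":[[-0.3,0,0],[-0.3,0,0],[-0.3,0,0],[-0.3,0,0],[-0.3,0,0],[-0.3,0,0],[-0.3,0,0],[-0.3,0,0]],"twist":[[0,-0.004,0],[0,0,0],[0,0,0],[0,0,0],[0,0,0],[0,0,0],[0,0,0],[0,0,0]]}'; python3 -m crank '{"fingers":[150,150,150,150,150,150,150,150],"xyz":[[-0.3,0,0],[-0.3,0,0],[-0.3,0,0],[-0.3,0,0],[-0.3,0,0],[-0.3,0,0],[-0.3,0,0],[-0.3,0,0]],"twist":[[0,0,0],[0,0,0],[0,0,0],[0,0,0],[0,0,0],[0,0,0],[0,0,0],[0,0,0]]}'; python3 g.py -.032 .0886 .0178
```

```text
t: 8.33
position: [0.5554, 0.0494, 0.0176]
eef_rot: [180.0, -0.1, 171.7]
contact_force: [-3.0, -0.1, 0.8]
opening: 0.637
t: 9.0
position: [0.582, 0.0455, 0.0176]
eef_rot: [180.0, -0.1, 171.7]
contact_force: [-2.0, -0.6, 1.9]
opening: 0.635
gauge TCP [-0.0438  0.0916]
pos [0.582  0.0455 0.0176] rot [ 1.7999e+02 -5.0000e-02  1.7171e+02] F [-2.  -0.6  1.9] t 9.0
shift cm [-1.18 -0.3  -0.02] twist [ 0.    -0.001 -0.002]
```

```bash
python3 -m crank '{"fingers":[150,150,150,150,150,40,40,40],"xyz":[[-0.3,0,0],[-0.3,0,0],[-0.3,0,0],[-0.25,0,0],[0,0,0],[0,0,0],[0,0,0],[0,0,0]],"twist":[[0,0,0],[0,0,0],[0,0,0],[0,0,0],[0,0,0],[0,0,0],[0,0,0],[0,0,0]]}'; python3 g.py -.1 .0886 .1; python3 -m crank '{"fingers":[40,40,40,40,40,40],"xyz":[[1.5,0,0],[2,0,0],[2,0,-1],[1,0,-2.5],[0,0,-2.5],[0,0,-2.5]],"twist":[[0,0,0],[0,0,0],[0,0,0],[0,0,0],[0,0,0],[0,0,0]]}'
python3 - <<'E'
from h import *
from g import *
im=optics.read_camera("top");cv2.imwrite("pics/t2.png",cv2.resize(im[90:280,170:430],None,fx=3,fy=3))
tg(-.193,-.007,.1)
E
```

```text
t: 9.67
position: [0.598, 0.0436, 0.0178]
eef_rot: [179.9, 0.2, 171.7]
contact_force: [1.1, 0.3, -0.4]
opening: 0.846
gauge TCP [-0.0277  0.092 ]
pos [0.598  0.0436 0.0178] rot [179.92   0.23 171.7 ] F [ 1.1  0.3 -0.4] t 9.67
shift cm [ 7.19 -0.34 -8.25] twist [ 0.001  0.004 -0.002]
t: 10.17
position: [0.5271, 0.0533, 0.0989]
eef_rot: [179.9, -0.2, 171.7]
contact_force: [0.6, -0.0, -0.4]
opening: 0.847
gauge TCP [-0.0954  0.092 ]
pos [0.531  0.0533 0.1044] rot [179.85   0.27 171.69] F [0.3 1.1 3.2] t 10.22
shift cm [ 9.74 -9.93  0.37] twist [ 0.003  0.005 -0.002]
```

View pics/t2.png

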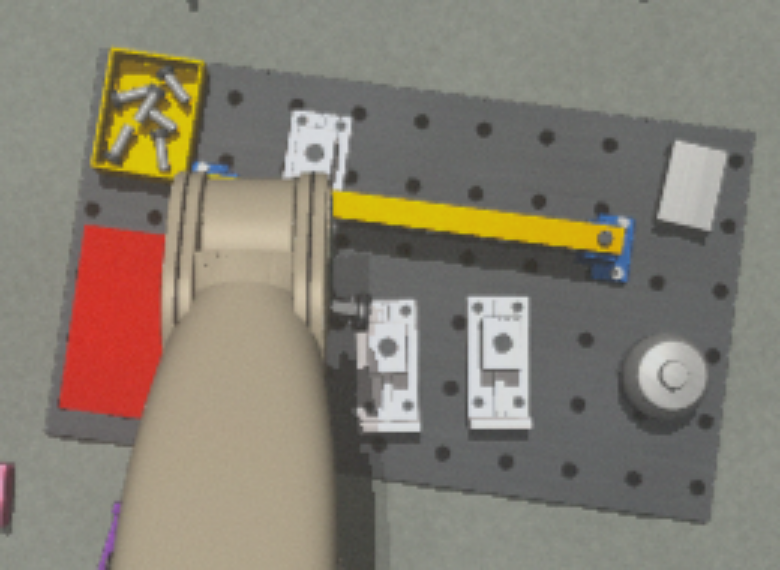

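L's boss is past the bar (boss at (315,152) in the crop). M and R are undisturbed. Next is M.

```bash
python3 -m crank '{"fingers":[40,40,40,40],"xyz":[[2.9,-2.5,0],[2.9,-2.5,0],[2.9,-2.5,0],[0,0,0]],"twist":[[0,0,-0.06],[0,0,-0.055],[0,0,-0.05],[0,0,0]]}';python3 d.py .4212 -.0312 .0178 -178.8
```

```text
t: 10.55
position: [0.4426, -0.0151, 0.1076]
eef_rot: [180.0, 1.2, -178.1]
contact_force: [-1.2, -0.2, -0.7]
opening: 0.844
pos [ 0.4426 -0.0151  0.1076] rot [ 179.99    1.19 -178.1 ] F [-1.2 -0.2 -0.7] t 10.55
shift cm [ 2.37 -1.54  8.94] twist [0.    0.021 0.012]
```

```bash
python3 -m crank '{"fingers":[40,40,40,40],"xyz":[[1.2,-0.8,1],[1,-0.6,1],[0,0,1.5],[0,0,0]],"twist":[[0,0.02,0.012],[0,0,0],[0,0,0],[0,0,0]]}';python3 d.py .4212 -.0312 .0178 -178.8
```

```text
t: 10.88
position: [0.4219, -0.0321, 0.0737]
eef_rot: [-179.9, 0.6, -179.1]
contact_force: [-0.2, 1.0, 0.6]
opening: 0.844
pos [ 0.4219 -0.0321  0.0737] rot [-179.93    0.56 -179.06] F [-0.2  1.   0.6] t 10.88
shift cm [0.13 0.1  5.58] twist [-0.001  0.01  -0.005]
```

```bash
python3 -m crank '{"fingers":[40,40,40,40,40,40],"xyz":[[0.1,0.1,1.5],[0,0,1.5],[0,0,1.2],[0,0,0.7],[0,0,0.3],[0,0,0]],"twist":[[0,0.01,-0.005],[0,0,0],[0,0,0],[0,0,0],[0,0,0],[0,0,0]]}';python3 d.py .4212 -.0312 .0178 -178.8
```

```text
t: 11.38
position: [0.427, -0.0315, 0.0233]
eef_rot: [-179.9, 0.5, -178.8]
contact_force: [0.8, -0.5, -0.1]
opening: 0.844
pos [ 0.427  -0.0315  0.0233] rot [-179.86    0.5  -178.75] F [ 0.8 -0.5 -0.1] t 11.38
shift cm [0.58 0.04 0.54] twist [-0.003  0.009  0.001]
```

```bash
python3 -m crank '{"fingers":[40,40,150,150,150],"xyz":[[0.6,0,0.4],[0,0,0.1],[0,0,0],[0,0,0],[0,0,0]],"twist":[[0,0.009,0],[0,0,0],[0,0,0],[0,0,0],[0,0,0]]}';python3 g.py -.1 .00 .0178
```

```text
t: 11.8
position: [0.4226, -0.0319, 0.02]
eef_rot: [-179.8, 0.1, -178.7]
contact_force: [1.2, -0.5, -4.5]
opening: 0.635
gauge TCP [-0.1905 -0.0077]
pos [ 0.4226 -0.0319  0.02  ] rot [-1.7979e+02  1.4000e-01 -1.7873e+02] F [ 1.2 -0.5 -4.5] t 11.8
shift cm [-9.06 -0.72  0.25] twist [-0.003  0.003  0.165]
```

```bash
python3 -m crank '{"fingers":[150,150,150,150,150,150],"xyz":[[-0.4,0,0],[-0.4,0,0],[-0.4,0,0],[-0.4,0,0],[-0.4,0,0],[-0.4,0,0]],"twist":[[0,0,0.028],[0,0,0.028],[0,0,0.028],[0,0,0.028],[0,0,0.028],[0,0,0.025]]}'; python3 -m crank '{"fingers":[150,150,150,150,150,150,150,150],"xyz":[[-0.4,0,0],[-0.4,0,0],[-0.4,0,0],[-0.4,0,0],[-0.4,0,0],[-0.4,0,0],[-0.4,0,0],[-0.4,0,0]],"twist":[[0,0,0],[0,0,0],[0,0,0],[0,0,0],[0,0,0],[0,0,0],[0,0,0],[0,0,0]]}'; python3 g.py -.11 .00 .0178
```

```text
t: 12.3
position: [0.4415, -0.0314, 0.02]
eef_rot: [-179.9, -0.4, 171.5]
contact_force: [-2.2, 1.6, 0.5]
opening: 0.637
t: 12.97
position: [0.4736, -0.0364, 0.02]
eef_rot: [-179.8, -0.6, 171.6]
contact_force: [-1.1, 1.1, 3.1]
opening: 0.638
gauge TCP [-0.1394 -0.0049]
pos [ 0.4736 -0.0364  0.02  ] rot [-179.83   -0.57  171.57] F [-1.1  1.1  3.1] t 12.97
shift cm [-2.94  0.51  0.19] twist [-0.003 -0.01  -0.004]
```

```bash
python3 -m crank '{"fingers":[150,150,150,150,150,150,150,150],"xyz":[[-0.3,0,0],[-0.3,0,0],[-0.3,0,0],[-0.3,0,0],[-0.2,0,0],[-0.2,0,0],[-0.2,0,0],[-0.2,0,0]],"twist":[[-0.003,-0.01,0],[0,0,0],[0,0,0],[0,0,0],[0,0,0],[0,0,0],[0,0,0],[0,0,0]]}'; python3 -m crank '{"fingers":[150,150],"xyz":[[-0.2,0,0],[-0.2,0,0]],"twist":[[0,0,0],[0,0,0]]}'; python3 g.py -.11 .00 .0178
```

```text
t: 13.63
position: [0.4954, -0.0402, 0.02]
eef_rot: [-179.9, 0.0, 171.5]
contact_force: [-1.2, 0.0, 2.2]
opening: 0.634
t: 13.8
position: [0.4997, -0.0408, 0.02]
eef_rot: [-179.9, -0.0, 171.5]
contact_force: [-2.4, 0.4, 0.8]
opening: 0.633
gauge TCP [-0.113  -0.0056]
pos [ 0.4997 -0.0408  0.02  ] rot [-1.7992e+02 -1.0000e-02  1.7154e+02] F [-2.4  0.4  0.8] t 13.8
shift cm [-0.29  0.56  0.22] twist [-0.001 -0.    -0.005]
```

```bash
python3 -m crank '{"fingers":[150,150],"xyz":[[-0.2,0,0],[-0.2,0,0]],"twist":[[0,0,0],[0,0,0]]}'; python3 g.py -.11 .00 .0178
```

```text
t: 13.97
position: [0.504, -0.0415, 0.0199]
eef_rot: [-179.9, -0.0, 171.5]
contact_force: [-3.1, 0.3, 2.6]
opening: 0.637
gauge TCP [-0.1086 -0.0056]
pos [ 0.504  -0.0415  0.0199] rot [-1.7992e+02 -1.0000e-02  1.7155e+02] F [-3.1  0.3  2.6] t 13.97
shift cm [0.14 0.56 0.21] twist [-0.001 -0.    -0.005]
```

```bash
python3 -m crank '{"fingers":[150,150],"xyz":[[-0.15,0,0],[-0.15,0,0]],"twist":[[0,0,0],[0,0,0]]}'; python3 g.py -.11 .00 .0178
```

```text
t: 14.13
position: [0.5075, -0.042, 0.02]
eef_rot: [-179.9, -0.0, 171.5]
contact_force: [-2.7, 0.2, 2.4]
opening: 0.642
gauge TCP [-0.1051 -0.0056]
pos [ 0.5075 -0.042   0.02  ] rot [-179.92   -0.    171.55] F [-2.7  0.2  2.4] t 14.13
shift cm [0.49 0.56 0.22] twist [-0.001 -0.    -0.005]
```

```bash
python3 -m crank '{"fingers":[150,150],"xyz":[[-0.15,0,0],[-0.15,0,0]],"twist":[[0,0,0],[0,0,0]]}'; python3 g.py -.11 .00 .0178
```

```text
t: 14.3
position: [0.5107, -0.0425, 0.02]
eef_rot: [-179.9, -0.0, 171.5]
contact_force: [-2.4, 0.2, 2.1]
opening: 0.641
gauge TCP [-0.1018 -0.0056]
pos [ 0.5107 -0.0425  0.02  ] rot [-1.7992e+02 -1.0000e-02  1.7155e+02] F [-2.4  0.2  2.1] t 14.3
shift cm [0.82 0.56 0.21] twist [-0.001 -0.    -0.005]
```

```bash
python3 -m crank '{"fingers":[150,150,150],"xyz":[[-0.15,0,0],[-0.2,0,0],[-0.2,0,0]],"twist":[[0,0,0],[0,0,0],[0,0,0]]}'; python3 g.py -.031 -.0056 .0178
```

```text
t: 14.55
position: [0.5165, -0.0434, 0.0199]
eef_rot: [-179.9, -0.0, 171.5]
contact_force: [-2.0, 0.4, 2.3]
opening: 0.639
gauge TCP [-0.096  -0.0057]
pos [ 0.5165 -0.0434  0.0199] rot [-1.7992e+02 -2.0000e-02  1.7155e+02] F [-2.   0.4  2.3] t 14.55
shift cm [-6.5   0.04  0.21] twist [-0.001 -0.    -0.005]
```

M clears too.

```bash
python3 -m crank '{"fingers":[150,150,150,150,150,150,150,150],"xyz":[[-0.3,0,0],[-0.3,0,0],[-0.3,0,0],[-0.3,0,0],[-0.3,0,0],[-0.3,0,0],[-0.3,0,0],[-0.3,0,0]],"twist":[[0,0,0],[0,0,0],[0,0,0],[0,0,0],[0,0,0],[0,0,0],[0,0,0],[0,0,0]]}'; python3 -m crank '{"fingers":[150,150,150,150,150,150,150,150],"xyz":[[-0.3,0,0],[-0.3,0,0],[-0.3,0,0],[-0.3,0,0],[-0.3,0,0],[-0.3,0,0],[-0.3,0,0],[-0.3,0,0]],"twist":[[0,0,0],[0,0,0],[0,0,0],[0,0,0],[0,0,0],[0,0,0],[0,0,0],[0,0,0]]}'; python3 g.py -.031 -.0056 .0178
```

```text
t: 15.22
position: [0.543, -0.0473, 0.02]
eef_rot: [-179.9, -0.0, 171.5]
contact_force: [-2.0, 0.4, 1.9]
opening: 0.641
t: 15.88
position: [0.5695, -0.0512, 0.02]
eef_rot: [-179.9, -0.0, 171.5]
contact_force: [-1.5, 0.8, 1.9]
opening: 0.634
gauge TCP [-0.0424 -0.0059]
pos [ 0.5695 -0.0512  0.02  ] rot [-179.92   -0.    171.55] F [-1.5  0.8  1.9] t 15.88
shift cm [-1.14  0.04  0.22] twist [-0.001 -0.    -0.005]
```

```bash
python3 -m crank '{"fingers":[150,150,150,150,150,40,40,40],"xyz":[[-0.3,0,0],[-0.3,0,0],[-0.3,0,0],[-0.2,0,0],[0,0,0],[0,0,0],[0,0,0],[0,0,0]],"twist":[[0,0,0],[0,0,0],[0,0,0],[0,0,0],[0,0,0],[0,0,0],[0,0,0],[0,0,0]]}'; python3 g.py -.1 -.0056 .1; python3 -m crank '{"fingers":[40,40,40,40,40,40],"xyz":[[1.5,0,0],[2,0,0],[2,0,-1],[2,0,-2.5],[2,0,-2.5],[2,0,-2]],"twist":[[0,0,0],[0,0,0],[0,0,0],[0,0,0],[0,0,0],[0,0,0]]}'; python3 d.py .4225 -.1284 .019 178.8
```

```text
t: 16.55
position: [0.5846, -0.053, 0.0198]
eef_rot: [180.0, 0.3, 171.6]
contact_force: [-0.3, -0.7, -0.1]
opening: 0.841
gauge TCP [-0.0271 -0.0056]
pos [ 0.5846 -0.053   0.0198] rot [179.98   0.26 171.57] F [-0.3 -0.7 -0.1] t 16.55
shift cm [ 7.25 -0.03 -8.05] twist [ 0.     0.005 -0.004]
t: 17.05
position: [0.4696, -0.0357, 0.0971]
eef_rot: [179.8, 0.3, 171.6]
contact_force: [0.4, -0.3, 0.7]
opening: 0.847
pos [ 0.4696 -0.0357  0.0971] rot [179.83   0.32 171.57] F [ 0.4 -0.3  0.7] t 17.05
shift cm [ 3.34 -9.88  7.76] twist [ 0.003  0.006 -0.126]
```

```bash
python3 -m crank '{"fingers":[40,40,40,40,40],"xyz":[[1,-2.7,0],[1,-2.7,0],[1,-2.7,0],[0.3,-1,0],[0,0,0]],"twist":[[0,0,-0.042],[0,0,-0.042],[0,0,-0.042],[0,0,0],[0,0,0]]}';python3 d.py .4225 -.1284 .019 178.8
```

```text
t: 17.47
position: [0.4279, -0.1247, 0.1031]
eef_rot: [-180.0, 1.1, 179.5]
contact_force: [0.3, 0.9, -0.4]
opening: 0.846
pos [ 0.4279 -0.1247  0.1031] rot [-179.98    1.13  179.49] F [ 0.3  0.9 -0.4] t 17.47
shift cm [ 0.7  -0.38  8.4 ] twist [-0.     0.02   0.012]
```

```bash
python3 -m crank '{"fingers":[40,40,40,40,40,40],"xyz":[[0.7,-0.4,1.5],[0,0,2],[0,0,2],[0,0,1],[0,0,0.5],[0,0,0]],"twist":[[0,0.02,0.012],[0,0.003,0],[0,0.003,0],[0,0,0],[0,0,0],[0,0,0]]}';python3 d.py .4225 -.1284 .019 178.8
```

```text
t: 17.97
position: [0.4222, -0.1276, 0.0281]
eef_rot: [180.0, -0.3, 178.6]
contact_force: [0.6, -0.4, 0.4]
opening: 0.838
pos [ 0.4222 -0.1276  0.0281] rot [180.    -0.34 178.65] F [ 0.6 -0.4  0.4] t 17.97
shift cm [-0.04 -0.08  0.91] twist [ 0.    -0.006 -0.003]
```

```bash
python3 -m crank '{"fingers":[40,40,150,150,150],"xyz":[[0,-0.1,0.6],[0,0,0.3],[0,0,0],[0,0,0],[0,0,0]],"twist":[[0,-0.006,-0.003],[0,0,0],[0,0,0],[0,0,0],[0,0,0]]}';python3 g.py -.11 -.09 .019
```

```text
t: 18.38
position: [0.4225, -0.1279, 0.0185]
eef_rot: [-180.0, -0.0, 178.9]
contact_force: [-0.0, -0.9, -5.0]
opening: 0.635
gauge TCP [-0.1769 -0.1028]
pos [ 0.4225 -0.1279  0.0185] rot [-1.7998e+02 -1.0000e-02  1.7892e+02] F [-0.  -0.9 -5. ] t 18.38
shift cm [-6.8   0.44 -0.05] twist [-0.    -0.     0.124]
```

```bash
python3 -m crank '{"fingers":[150,150,150,150,150,150],"xyz":[[-0.4,0.1,0],[-0.4,0.1,0],[-0.4,0.1,0],[-0.4,0.1,0],[-0.4,0,0],[-0.4,0,0]],"twist":[[0,0,0.025],[0,0,0.025],[0,0,0.025],[0,0,0.025],[0,0,0.02],[0,0,0]]}'; python3 -m crank '{"fingers":[150,150,150,150,150,150,150],"xyz":[[-0.3,0,0],[-0.3,0,0],[-0.3,0,0],[-0.3,0,0],[-0.3,0,0],[-0.3,0,0],[-0.3,0,0]],"twist":[[0,0,0],[0,0,0],[0,0,0],[0,0,0],[0,0,0],[0,0,0],[0,0,0]]}'; python3 g.py -.11 -.09 .0187
```

```text
t: 18.88
position: [0.442, -0.1239, 0.0184]
eef_rot: [180.0, -0.5, 171.7]
contact_force: [-2.0, -0.5, -0.1]
opening: 0.633
t: 19.47
position: [0.4642, -0.1273, 0.0185]
eef_rot: [180.0, -0.6, 171.7]
contact_force: [-2.1, 0.5, 0.9]
opening: 0.637
gauge TCP [-0.1358 -0.0963]
pos [ 0.4642 -0.1273  0.0185] rot [179.97  -0.57 171.73] F [-2.1  0.5  0.9] t 19.47
shift cm [-2.58  0.63 -0.05] twist [ 0.    -0.01  -0.001]
```

```bash
python3 -m crank '{"fingers":[150,150,150,150,150,150],"xyz":[[-0.25,0,0],[-0.25,0,0],[-0.25,0,0],[-0.2,0,0],[-0.2,0,0],[-0.2,0,0]],"twist":[[0,-0.01,0],[0,0,0],[0,0,0],[0,0,0],[0,0,0],[0,0,0]]}'; python3 g.py -.11 -.09 .0187
```

```text
t: 19.97
position: [0.4788, -0.1295, 0.0184]
eef_rot: [180.0, 0.0, 171.7]
contact_force: [-2.2, 0.1, -0.3]
opening: 0.637
gauge TCP [-0.121  -0.0963]
pos [ 0.4788 -0.1295  0.0184] rot [1.7998e+02 1.0000e-02 1.7174e+02] F [-2.2  0.1 -0.3] t 19.97
shift cm [-1.1   0.63 -0.03] twist [ 0.     0.    -0.001]
```

```bash
python3 -m crank '{"fingers":[150,150],"xyz":[[-0.15,0,0],[-0.15,0,0]],"twist":[[0,0,0],[0,0,0]]}'; python3 g.py -.11 -.09 .0187
```

```text
t: 20.13
position: [0.4821, -0.13, 0.0184]
eef_rot: [180.0, 0.0, 171.7]
contact_force: [-2.2, 0.9, 0.9]
opening: 0.639
gauge TCP [-0.1176 -0.0963]
pos [ 0.4821 -0.13    0.0184] rot [1.7998e+02 1.0000e-02 1.7174e+02] F [-2.2  0.9  0.9] t 20.13
shift cm [-0.76  0.64 -0.03] twist [ 0.     0.    -0.001]
```

```bash
python3 -m crank '{"fingers":[150,150],"xyz":[[-0.12,0,0],[-0.12,0,0]],"twist":[[0,0,0],[0,0,0]]}'; python3 g.py -.11 -.09 .0187
```

```text
t: 20.3
position: [0.4849, -0.1304, 0.0184]
eef_rot: [180.0, 0.0, 171.7]
contact_force: [-2.6, 0.8, 0.7]
opening: 0.632
gauge TCP [-0.1149 -0.0963]
pos [ 0.4849 -0.1304  0.0184] rot [1.7998e+02 1.0000e-02 1.7174e+02] F [-2.6  0.8  0.7] t 20.3
shift cm [-0.49  0.63 -0.03] twist [ 0.     0.    -0.001]
```

```bash
python3 -m crank '{"fingers":[150,150],"xyz":[[-0.1,0,0],[-0.1,0,0]],"twist":[[0,0,0],[0,0,0]]}'; python3 g.py -.11 -.09 .0187
```

```text
t: 20.47
position: [0.487, -0.1307, 0.0184]
eef_rot: [180.0, 0.0, 171.7]
contact_force: [-2.2, 0.2, 1.7]
opening: 0.635
gauge TCP [-0.1127 -0.0963]
pos [ 0.487  -0.1307  0.0184] rot [179.98   0.   171.74] F [-2.2  0.2  1.7] t 20.47
shift cm [-0.27  0.64 -0.03] twist [ 0.     0.    -0.001]
```

```bash
python3 -m crank '{"fingers":[150,150],"xyz":[[-0.1,0,0],[-0.1,0,0]],"twist":[[0,0,0],[0,0,0]]}'; python3 g.py -.11 -.09 .0187
```

```text
t: 20.63
position: [0.4886, -0.1309, 0.0184]
eef_rot: [180.0, -0.1, 171.7]
contact_force: [-4.8, 0.9, 4.4]
opening: 0.636
gauge TCP [-0.1111 -0.0963]
pos [ 0.4886 -0.1309  0.0184] rot [ 1.7999e+02 -7.0000e-02  1.7174e+02] F [-4.8  0.9  4.4] t 20.63
shift cm [-0.11  0.63 -0.03] twist [ 0.    -0.001 -0.001]
```

```bash
python3 -m crank '{"fingers":[150],"xyz":[[-0.1,0,0]],"twist":[[0,0,0]]}'; python3 g.py -.11 -.09 .0187
```

```text
t: 20.72
position: [0.4886, -0.1309, 0.0184]
eef_rot: [180.0, -0.2, 171.7]
contact_force: [-5.9, 1.1, 5.7]
opening: 0.64
gauge TCP [-0.1111 -0.0963]
pos [ 0.4886 -0.1309  0.0184] rot [180.    -0.2  171.74] F [-5.9  1.1  5.7] t 20.72
shift cm [-0.11  0.63 -0.03] twist [ 0.    -0.003 -0.001]
```

R stops dead at the expected contact place (TCP gauge x −111 mm, force about 6 N and rising), so it fouls. Hold briefly, then draw back.

```bash
python3 -m crank '{"fingers":[150,150],"xyz":[[-0.05,0,0],[-0.05,0,0]],"twist":[[0,0,0],[0,0,0]]}'; python3 -m crank '{"fingers":[150,150,150,150,150,150,150,150],"xyz":[[0.5,0,0],[1,0,0],[1.2,0,0],[1.2,0,0],[1.2,0,0],[1.2,0,0],[1,0,0],[0.4,0,0]],"twist":[[0,0,0],[0,0,0],[0,0,0],[0,0,0],[0,0,0],[0,0,0],[0,0,0],[0,0,0]]}'; python3 g.py -.1846 .2302 .0184
```

```text
t: 20.88
position: [0.4886, -0.1309, 0.0184]
eef_rot: [-180.0, -0.3, 171.7]
contact_force: [-5.0, 0.6, 3.4]
opening: 0.635
t: 21.55
position: [0.4128, -0.1201, 0.0183]
eef_rot: [180.0, 0.6, 171.8]
contact_force: [0.8, -0.7, -3.3]
opening: 0.635
gauge TCP [-0.1877 -0.0965]
pos [ 0.4128 -0.1201  0.0183] rot [179.99   0.59 171.78] F [ 0.8 -0.7 -3.3] t 21.55
shift cm [-0.29 32.67 -0.  ] twist [ 0.     0.01  -0.001]
```

```bash
python3 -m crank '{"fingers":[150,150,150,150,150,150,150,150],"xyz":[[0,1,0],[0,1.5,0],[0,1.5,0],[0,1.5,0],[0,1.5,0],[0,1.5,0],[0,1.5,0],[0,1.5,0]],"twist":[[0,0.01,0],[0,0,0],[0,0,0],[0,0,0],[0,0,0],[0,0,0],[0,0,0],[0,0,0]]}'; python3 g.py -.1846 .2302 .0184
```

```text
t: 22.22
position: [0.4278, -0.0047, 0.0185]
eef_rot: [-179.6, 0.0, 171.1]
contact_force: [0.7, -2.2, -1.6]
opening: 0.632
gauge TCP [-0.1893  0.02  ]
pos [ 0.4278 -0.0047  0.0185] rot [-1.7963e+02  3.0000e-02  1.7108e+02] F [ 0.7 -2.2 -1.6] t 22.22
shift cm [-0.2  21.02 -0.12] twist [-0.006  0.    -0.013]
```

```bash
python3 -m crank '{"fingers":[150,150,150,150,150,150,150,150],"xyz":[[0,1.5,0],[0,1.5,0],[0,1.5,0],[0,1.5,0],[0,1.5,0],[0,1.5,0],[0,1.5,0],[0,1.5,0]],"twist":[[-0.006,0,-0.013],[0,0,0],[0,0,0],[0,0,0],[0,0,0],[0,0,0],[0,0,0],[0,0,0]]}';python3 g.py -.1846 .2302 .0184; python3 -m crank '{"fingers":[150,150,150,150,150],"xyz":[[-0.1,1.5,0],[-0.1,1.5,0],[-0.1,1.5,0],[0,1.5,0],[0,1.2,0]],"twist":[[0,0,0],[0,0,0],[0,0,0],[0,0,0],[0,0,0]]}'; python3 g.py -.1846 .2302 .0184
```

```text
t: 22.88
position: [0.4444, 0.1204, 0.0185]
eef_rot: [-179.7, 0.0, 171.7]
contact_force: [0.2, -1.5, 0.4]
opening: 0.636
gauge TCP [-0.1906  0.1462]
pos [0.4444 0.1204 0.0185] rot [-1.7969e+02  1.0000e-02  1.7169e+02] F [ 0.2 -1.5  0.4] t 22.88
shift cm [-0.58  8.41 -0.04] twist [-0.005  0.    -0.002]
t: 23.3
position: [0.4574, 0.1954, 0.0186]
eef_rot: [-179.5, 0.0, 171.6]
contact_force: [-0.7, -2.6, 1.1]
opening: 0.633
gauge TCP [-0.1884  0.2222]
pos [0.4574 0.1954 0.0186] rot [-1.795e+02  1.000e-02  1.716e+02] F [-0.7 -2.6  1.1] t 23.3
shift cm [-0.38  0.8   0.01] twist [-0.009  0.    -0.004]
```

```bash
python3 -m crank '{"fingers":[150,150,150,40,40,40],"xyz":[[-0.35,0.5,0],[0,0,0],[0,0,0],[0,0,0],[0,0,0],[0,0,0]],"twist":[[-0.008,0,0],[0,0,0],[0,0,0],[0,0,0],[0,0,0],[0,0,0]]}';python3 g.py -.1846 .2302 .0184; python3 -m crank '{"fingers":[40,40,40,40,40,40,40,40],"xyz":[[0,0,-1],[0,0,-2],[0,0,-3],[0,0,-4],[0,0,-4],[2,-3,-2],[2,-3,-1],[2,-3,0]],"twist":[[0,0,0],[0,0,0],[0,0,0],[0,0,0],[0,0,0],[0,0,0],[0,0,0],[0,0,0]]}'; python3 -m crank '{"fingers":[40,40,40,40,40,40,40,40],"xyz":[[0.5,-4,0],[0.5,-4,0],[0.5,-4,0],[0.5,-4,0],[0.5,-4,0],[0.5,-4,0],[0.5,-4,0],[0.5,-4,0]],"twist":[[0,0,0],[0,0,0],[0,0,0],[0,0,0],[0,0,0],[0,0,0],[0,0,0],[0,0,0]]}'
python3 - <<'E'
from h import *
from g import *
im=optics.read_camera("top");cv2.imwrite("pics/t3.png",cv2.resize(im,None,fx=1.4,fy=1.4))
ci=optics.camera_info("top")
for r in find("top","casting_1",CAST,.012,-.14): print(r[1],r[3],togauge(G,r[2]))
E
```

```text
t: 23.8
position: [0.4618, 0.2015, 0.0186]
eef_rot: [180.0, -0.0, 171.8]
contact_force: [-0.6, -0.3, 0.2]
opening: 0.842
gauge TCP [-0.185   0.2289]
pos [0.4618 0.2015 0.0186] rot [179.98  -0.   171.76] F [-0.6 -0.3  0.2] t 23.8
shift cm [-0.04  0.13  0.02] twist [ 0.    -0.    -0.001]
t: 24.47
position: [0.3936, 0.1202, 0.2017]
eef_rot: [179.9, 0.4, 171.8]
contact_force: [0.2, -0.5, 0.2]
opening: 0.848
t: 25.13
position: [0.3027, -0.1999, 0.2116]
eef_rot: [-179.9, 1.7, 172.3]
contact_force: [1.5, -0.1, -0.7]
opening: 0.839
(212, 281) 0.8753642959012835 [-0.35056996  0.21040236 -0.15762779]
(310, 151) 0.7145278286217883 [ 0.02894855 -0.00613603 -0.01688502]
(217, 198) 0.9249522303485538 [-0.12437927  0.2286836  -0.0164511 ]
```

View pics/t3.png

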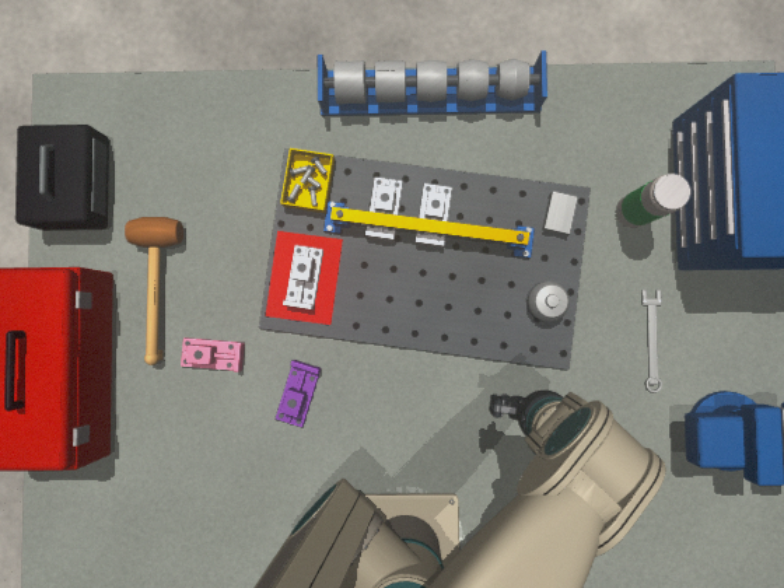

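The final top view (scaled ×1.4) shows R on the red patch at (302,275). L (383,205) and M (434,210) have their bosses beyond the bar. Every bystander stands where it was. L's tail edge is level with or slightly ahead of M's, and M fits at x = +29 mm.

```bash
python3 -m crank '{"fingers":[40,40],"xyz":[[0,0,0],[0,0,0]],"twist":[[0,0,0],[0,0,0]]}'; python3 -c "
from station import order;print(order.hand_in())"
```

```text
t: 25.45
position: [0.3022, -0.2006, 0.2121]
eef_rot: [-179.9, 1.6, 171.8]
contact_force: [-0.3, -0.4, 0.6]
opening: 0.843
the job is handed in; nothing more can be done
None
```

I tried all three castings under the bar, and the job was handed in at about 25 s. Two cleared and one fouled. For each I gripped the tail, squared it to the gauge and slid it slowly along the plate.

| Casting (starting place) | Result | Last check, gauge or patch frame |
|---|---|---|
| Left | Cleared, boss past the bar | about x = +31 mm, y = +92 mm, from the picture and the release pose |
| Middle | Cleared, boss past the bar | x = +29 mm, y = −6 mm, from the final picture |
| Right | Stopped dead at the bar; the wrist force read at most about 6 N | drawn back to the red patch, centred within about 2 mm |

- **Weaker checks:** in the final picture the network did not detect the left casting. Its place rests on the release pose and on comparing its tail edge with the middle one's. The middle casting's fit overlapped its outline by only 0.71, because the bar hides part of it.
- **Bystanders:** the final top view shows none of them moved.

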